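# Case the V-block and hasp it shut

### The arm

A 6-joint arm with a two-finger parallel gripper is mounted at the origin on a cart in front of the work surface, level with it; the furniture and walls round the work are solid. World frame = base frame: x ahead of the robot, y to its left, z up, the work surface at z = 0. Lengths are in m, angles in rad, forces in N, time in s.
With the tool pointing down it reaches from about 0.275 to 0.725 m from the base axis. Payload 5.6 kg.
Tool frame: the origin (TCP) lies at the very end of the fingers, on their centre line; the grasp point (between the pads) lies 19 mm behind it; z points along the fingers, y is the line along which they close (so a half turn about z gives the same grasp; the last joint's range is limited). The gripper opens to 85 mm and grips with 20 to 120 N. Pads are 22 mm wide; open, the fingers measure 114 mm over their backs; the gripper's body (76 mm by 85 mm) begins 54 mm behind the grasp point. The pads swing forward as they close: fully open they stand 13 mm farther back than shut.
Start: joints at [1.631, 0.255, 0.108, 0, -1.424, -0.285], TCP at [0.123, 0.536, 0.231] pointing down, gripper open.
Joint ranges: [-2.95, 2.95], [-1.21, 1.97], [-1.09, 1.5], [-2.87, 1.71], [-2.94, -0.07], [-3.05, 3.05]. Speed limits (rad/s): [2.57, 2.57, 3.14, 3.14, 3.14, 3.14].

### API

Orientations are given as [roll, pitch, yaw] about the fixed x, y, z axes, in that order (R = Rz(yaw) Ry(pitch) Rx(roll)).
In Python, from cell import ctrl gives the robot as it stands.
- The arm moves only by the shell command python3 -m jog 'ROWS' [FORCE]. ROWS is JSON, a list of rows, each a list of 5 numbers: the shift along the world's x, y, z scaled (see below), then the turn about the world's z scaled (see below), then the opening, from 0 (shut) to 1 (fully open). A call has 1 to 12 rows; each row shifts and turns the commanded pose from where the row before left it; what a row does not reach is not made up. The controller multiplies each number of a shift by 0.5 m and each number of a turn by pi/2 rad. A row lasts 1/12 s, in which the tool goes at most 41.7 mm and 7.16 degrees, less where a joint would pass 70% of its speed; a pose out of reach is approached as far as the arm can. A call with a number of a shift or a turn outside -1 to 1 is refused whole. A call with a gripper value outside its range is refused whole. The fingers move at their own pace and stop on an object; FORCE is the grip in N (left out, the last holds). Time passes only in rows, so rows that do not move let the fingers close. It gives the time, the measured TCP pose, the force, the opening and the grip force at its end, in the units of the state.
- ctrl.state(): the state, without advancing time (a new reading comes with each control period).
- ctrl.grab_frame(name): name is "scene" or "side" or "wrist"; returns (picture, depth): 400x640x3 uint8, red, green, blue; 400x640 float32, m along the optical axis (not along the pixel's ray), 0 where there is no reading.
- ctrl.camera_info(name): a dict with "fx", "fy", "cx", "cy" (pixels), "dist_coeffs" ([k1, k2, p1, p2, k3] as OpenCV has them; the pictures are not rectified), "rvec" (rotation vector, rad) and "tvec" (3), from world to camera coordinates, as OpenCV has them. Camera axes: x right, y down, z forward; pixel columns grow to the right and rows downward; lengths in m; the calibration is good to about 2 mm. A picture is of the moment at which its call begins: read the wrist's pose just before it. camera_info takes no time and is no camera call; for the wrist camera it gives the pose at the moment of the call.
- ctrl.finish_job(): hands the job in; it is judged then, once.
The state is a dict: "clock": time; "q": joint angles; "joint_velocities": joint speeds; "joint_efforts": joint torques, N m; "eef_pos": TCP position; "tool_rot": TCP orientation; "force": force on the tool from outside, world axes, zero at the start; "ft_torque": the same for the moment, N m; "gripper_width": finger opening in m; "grasp_force": force on a finger pad.
Only numpy, scipy, OpenCV 4.12 (cv2) and the standard library are available. Lean on these libraries where they do the work, as an engineer would, in place of code of your own. Each camera call takes 0.05 s, during which the arm holds its last target. There are 200 camera calls.

### The job

Put the steel V-block away: take it out of its black-cheeked rest and seat it upright, flat on the floor of its pocket between the ribs of the open blue-lined wooden case, its V groove on top and running from side to side of the case (parallel to the lid hinge). With the hasp still swung clear, close the lid fully, then swing the hasp down over the staple on the front of the case until it lies fully home. Leave the turned ring, the plug gauge and the loupe where they stand.

Things in the scene. Friction and masses are not known exactly. Their poses are not given: they have to be found in the camera images.
- case: wooden case fixed to the table, base 80 (x) x 176 (y) x 48 mm high, 8 mm floor; origin under its centre, -x its front (hasp side, toward the robot), +x the hinge side. Blue-lined pocket from x = -32 to +22 mm, y = -80 to +80 mm, walls up to the 48 mm rim. Brass staple on the front at y = 0, z = 30 mm, standing out to x = -54 mm
- nest (a point): centre of the pocket floor: case x = -5, y = 0, z = 8 mm; axes as the case. The V-block's origin belongs here, its x axis along the case's y (either way). Pale floor ribs 8 mm high at y = +-21 to +-25 mm hold it between them. The pocket is 54 mm along x and 4 mm deeper than the block: no finger fits before or behind the block, but there is room beside it in y
- case_lid (a joint): lid hinge, rad: 0 closed, about 1.8 open (stop 1.95); stiff, stays where it is left (about 1 to 2 N at the edge move it). The lid is 80 x 176 x 20 mm and swings about the axis through point lid_hinge along the case's y
- lid_hinge (a point): middle of the lid's hinge axis: case x = +40 mm, z = 48 mm
- lid_edge (a point): on the lid's outer face at the middle of its free (front) edge; 80 mm from the hinge and 20 mm above the lid's rim. The hasp takes up the middle 30 mm of this edge
- hasp (a joint): hasp hinge, rad: 0 straight down over the staple when the lid is closed, 1.57 sticking straight out from the lid's front, more: raised (stop 2.6); stiff, stays where it is left. Brass strap 22 mm wide, 4 mm thick, 49 mm long, slotted for the staple
- hasp_hinge (a point): middle of the hasp's hinge axis on the lid's front, along the case's y; with the lid closed at case x = -46 mm, z = 60 mm
- hasp_tip (a point): centre of the 30 mm wide, 8 mm thick cross bar at the hasp's free end, 45 mm from its hinge and 6 mm out from the strap on the side away from the case; with the hasp home at case x = -52 mm, z = 15 mm. It stands out farther than the staple: push here
- rest: grey plate 90 x 90 x 8 mm fixed to the table with two black plastic cheeks at x = +-24.5 mm, 10 mm thick, 40 mm along y, rising to 50 mm above the table; origin under its centre. The V-block stands between them, axes as the rest's, underside at z = 8 mm; the cheeks cover its x sides and stand 6 mm above it
- v_block: loose steel V-block, 34 (x) x 46 (y) x 36 (z) mm, 0.25 kg; origin under its centre; the V groove in its top runs along x. Flat x sides 34 mm apart; y ends 46 mm apart at the foot (lower 21 mm), 38 mm above. In the rest it can be gripped only across its y ends, in the case only across its x sides: set it down on the table in between and take it the other way
- turned_ring: loose turned steel ring, 34 mm across, 30 mm high, a bystander; origin at the centre of its underside
- plug_gauge: loose steel plug gauge, 25 mm across, 64 mm high, standing, a bystander; origin at the centre of its underside
- loupe: loose black loupe, 42 mm across, 37 mm high, a bystander; origin at the centre of its underside
There are look-alikes about, which are no part of the job. Leave any pink look-alike of the v_block alone.

How it is judged:
By the outcome, as a careful person would: the job done as asked, in the order asked, and still so for the second after the job is handed in, with the robot touching nothing.
It also fails if it takes over 64 s, if anything falls off the work surface, if the arm or the gripper's body presses on something with over 40 N, if the wrist force passes 120 N, or if a joint passes its speed limit or range.

## Working session

There is one attempt and no reset: what is moved stays moved. The work goes in short steps, Python scripts to look and compute and a shell command to move; the robot and the scene stay as the last step left them, time stands still between calls to the robot, and variables do not carry over. Pictures are saved under pics/ and viewed, at most 10 in all, crops included, and the job is handed in when it is done.

```bash
mkdir -p pics; ls
cat > h.py <<'E'
import numpy as np, cv2
from cell import ctrl
def grab(n,save=None):
    ci=ctrl.camera_info(n); im,d=ctrl.grab_frame(n)
    im=np.asarray(im); d=np.asarray(d)
    np.savez('last_%s.npz'%n,im=im,d=d,**{k:np.array(v) for k,v in ci.items()})
    if save: cv2.imwrite('pics/'+save,im[:,:,::-1])
    return im,d,ci
def load(n):
    z=np.load('last_%s.npz'%n); return z['im'],z['d'],{k:z[k] for k in z.files}
def K(ci): return np.array([[ci['fx'],0,ci['cx']],[0,ci['fy'],ci['cy']],[0,0,1]],float)
def RT(ci): return cv2.Rodrigues(np.array(ci['rvec'],float))[0],np.array(ci['tvec'],float).ravel()
def rays(ci,px):
    px=np.array(px,float).reshape(-1,1,2)
    n=cv2.undistortPoints(px,K(ci),np.array(ci['dist_coeffs'],float)).reshape(-1,2)
    R,t=RT(ci); return -R.T@t, np.c_[n,np.ones(len(n))]@R   # origin, dirs (z=1 scaled)
def onplane(ci,px,z):
    o,d=rays(ci,px); return o+d*((z-o[2])/d[:,2])[:,None]
def cloud(d,ci):
    v,u=np.mgrid[0:d.shape[0],0:d.shape[1]]
    o,r=rays(ci,np.c_[u.ravel(),v.ravel()]); P=o+r*d.ravel()[:,None]
    P[d.ravel()<=0]=np.nan
    return P.reshape(*d.shape,3)
def proj(ci,P):
    return cv2.projectPoints(np.array(P,float).reshape(-1,1,3),np.array(ci['rvec'],float),np.array(ci['tvec'],float),K(ci),np.array(ci['dist_coeffs'],float))[0].reshape(-1,2)
E
python3 - <<'E'
from h import *
print(ctrl.state())
a=[grab(n)[0] for n in('scene','side','wrist')]
o=np.vstack([np.hstack([cv2.resize(a[0],(400,250)),cv2.resize(a[1],(400,250))]),])
cv2.imwrite('pics/scene.png',a[0][:,:,::-1]);cv2.imwrite('pics/side.png',a[1][:,:,::-1]);cv2.imwrite('pics/wrist.png',a[2][:,:,::-1])
E
```

```text
pics
{'clock': 0.0, 'q': array([ 1.63059057e+00,  2.55756396e-01,  1.06996628e-01, -4.82208537e-04,
       -1.42390931e+00, -2.84606526e-01]), 'joint_velocities': array([ 0.0007588 , -0.00060137,  0.00160221,  0.00118663, -0.00059464,
       -0.00067958]), 'joint_efforts': array([ 4.79290320e-04, -3.86627734e+01,  2.37942517e+01,  5.36483064e+00,
       -6.03179302e-03,  9.70596830e-06]), 'eef_pos': array([0.12243436, 0.53568339, 0.23038658]), 'tool_rot': array([ 3.13966132e+00, -6.81373560e-05, -2.24883237e-01]), 'force': array([0.58480958, 0.0950207 , 0.38142495]), 'ft_torque': array([-0.00744377,  0.04398229, -0.0395123 ]), 'grasp_force': 0.0, 'gripper_width': 0.08518691820127962}
```

View pics/scene.png

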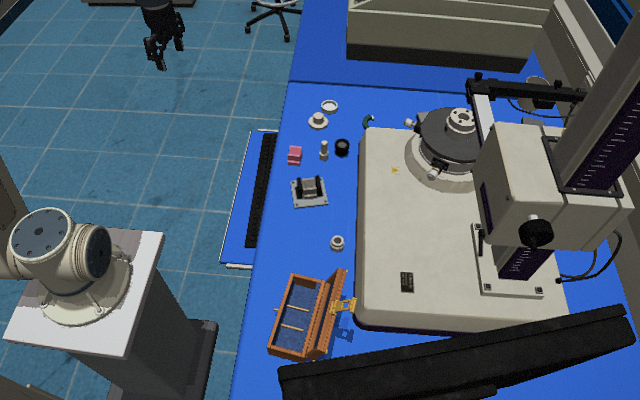

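View pics/side.png

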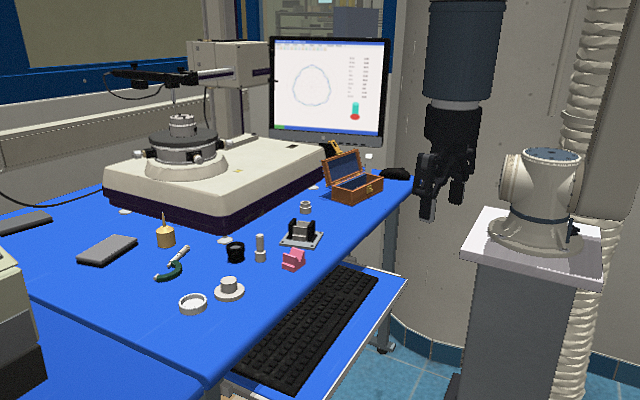

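The scene view shows the rest at (308,190), the case at (310,318) with its lid open to the right, the ring at (337,243), the plug at (324,150), the loupe at (342,147) and the pink look-alike at (295,155). In the side view the rest is at (301,235) and the case at (355,185).

Run:
```python
from h import *
im,d,ci=load('scene'); P=cloud(d,ci)
for n,u in dict(rest=(308,190),blk=(308,186),casefloor=(300,305),caseFL=(268,352),caseBL=(290,272),lidtop=(345,270),hasp=(345,306),ring=(337,241),plug=(324,143),loupe=(342,145),pink=(295,153),tablefront=(250,250),machine=(362,200),machine2=(362,300)).items(): print(n,P[u[1],u[0]].round(3))
print(ci['tvec'])
im,d,ci=load('wrist'); print({k:np.array(v).round(3) for k,v in ci.items() if k not in('im','d')}); R,t=RT(ci); print(-R.T@t, R.round(2))
```

```text
rest [0.507 0.294 0.041]
blk [0.504 0.318 0.028]
casefloor [ 0.516 -0.006  0.006]
caseFL [ 0.46  -0.119  0.011]
caseBL [ 0.484  0.078 -0.002]
lidtop [0.607 0.031 0.12 ]
hasp [ 0.617  0.004 -0.002]
ring [0.59  0.166 0.01 ]
plug [0.537 0.444 0.063]
loupe [0.587 0.474 0.029]
pink [0.456 0.438 0.021]
tablefront [ 0.353  0.198 -0.127]
machine [0.639 0.213 0.123]
machine2 [ 0.642 -0.038  0.134]
[-0.54063666  0.1906792   0.98193202]
{'fx': np.float64(278.65), 'fy': np.float64(278.65), 'cx': np.float64(315.419), 'cy': np.float64(202.926), 'dist_coeffs': array([0.002, 0.   , 0.   , 0.   , 0.   ]), 'rvec': array([-1.831,  2.297,  0.339]), 'tvec': array([ 0.549, -0.038,  0.379])}
[0.19455608 0.51889259 0.37325637] [[-0.22 -0.97  0.  ]
 [-0.93  0.21  0.29]
 [-0.28  0.06 -0.96]]
```

```bash
python3 -m jog '[[0.06,-0.04,0,0,1],[0.06,-0.04,0,0,1],[0.06,-0.04,0,0,1],[0.06,-0.04,0,0,1],[0.06,-0.04,0,0,1],[0.06,-0.04,0,0,1],[0.06,-0.04,0,0,1],[0.06,-0.04,0,0,1],[0.06,-0.04,0,0,1],[0.06,-0.04,0,0,1],[0.06,-0.04,0,0,1],[0.06,-0.04,0,0,1]]'
python3 -m jog '[[0,0,0,0,1],[0,0,0,0,1]]'
python3 - <<'E'
from h import *
grab('wrist','w1.png'); print(ctrl.state()['joint_velocities'])
E
```

```text
clock: 1.15
eef_pos: [0.4837, 0.2948, 0.231]
tool_rot: [3.141, 0.0, -0.225]
force: [0.2, 1.0, 0.4]
gripper_width: 0.0852
grasp_force: 0.0
clock: 1.32
eef_pos: [0.4836, 0.2947, 0.2304]
tool_rot: [3.14, 0.001, -0.228]
force: [-0.6, 0.8, -0.0]
gripper_width: 0.085
grasp_force: 0.0
[ 3.47352839e-02 -1.35943156e-02 -7.88229697e-03 -9.80402351e-04
  7.04912236e-05 -1.49926863e-03]
```

View pics/w1.png

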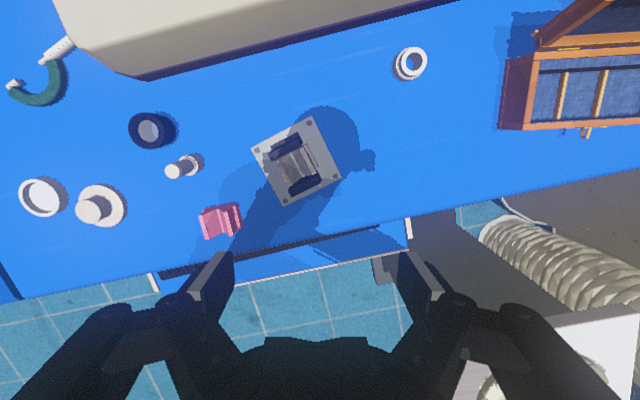

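The wrist view shows the rest plate with corners at (252,150), (311,116), (341,177) and (285,206). The black cheeks are at (285,146) and (304,183). The ring is at (411,63), the plug at (183,166), the pink block at (220,221), and the case is at the right edge.

```bash
cat > rest.py <<'E'
from h import *
def meas(n,c=(0.507,0.30)):
    im,d,ci=load(n); P=cloud(d,ci)
    hsv=cv2.cvtColor(im,cv2.COLOR_RGB2HSV)
    near=np.hypot(P[...,0]-c[0],P[...,1]-c[1])<0.085
    def rect(m,z,lab):
        m=cv2.morphologyEx((m&near).astype(np.uint8),cv2.MORPH_OPEN,np.ones((2,2)))
        cs=sorted(cv2.findContours(m,0,2)[0],key=cv2.contourArea)[-2:]
        for k in cs:
            W=onplane(ci,k.reshape(-1,2),z)[:,:2]
            r=cv2.minAreaRect((W*1000).astype(np.float32)); zz=P[...,2][cv2.drawContours(np.zeros(d.shape,np.uint8),[k],-1,1,-1)>0]
            print(n,lab,np.round(r[0],1),np.round(r[1],1),round(r[2],1),'z med/max',np.nanmedian(zz).round(4),np.nanpercentile(zz,95).round(4))
    rect((hsv[...,1]<90)&(hsv[...,2]>0)&(P[...,2]>0.003),0.008,'plate')
    rect((hsv[...,2]<60)&(P[...,2]>0.035),0.050,'cheek')
    rect((hsv[...,2]>70)&(hsv[...,1]<90)&(P[...,2]>0.025)&(P[...,2]<.047),0.044,'block')
    m=near&(hsv[...,1]<90)&(np.abs(P[...,2]-.008)<.003)
    print('plate z',np.median(P[m][:,2]).round(4), 'table',np.median(P[near&(hsv[...,1]>150)][:,2]).round(4))
if __name__=='__main__':
    import sys
    meas(sys.argv[1])
E
python3 rest.py wrist; python3 rest.py scene
```

```text
wrist plate [505.3 313.2] [89.4 89.4] 13.7 z med/max 0.009 0.0502
wrist plate [198.4 183.2] [718.2 282.7] 76.9 z med/max 0.312 0.329
wrist cheek [250.2 318.6] [10.1  8.8] 76.9 z med/max 0.306 0.3076
wrist cheek [265.2 377.5] [863.6 216.7] 76.9 z med/max 0.3131 0.3281
wrist block [506.4 311.6] [36.3 39.4] 13.3 z med/max 0.0367 0.0447
plate z 0.0081 table 0.0004
scene plate [508.4 310.1] [88.3 93.3] 13.6 z med/max 0.0106 0.0481
scene cheek [485.5 298.1] [10.3 46.1] 6.0 z med/max 0.0474 0.0512
scene cheek [532.7 309.4] [10.6 46.6] 10.9 z med/max 0.0471 0.0507
scene block [508.5 308.4] [35.6 37.2] 13.4 z med/max 0.0358 0.0446
plate z 0.0076 table -0.0007
```

```bash
python3 -m jog '[[0.012,0.008,-0.04,0.074,1],[0.012,0.008,-0.04,0.074,1],[0.012,0.008,-0.04,0.074,1],[0.012,0.008,-0.04,0.074,1],[0,0,0,0,1],[0,0,0,0,1]]'
python3 - <<'E'
from h import *
grab('wrist'); s=ctrl.state(); print(s['q'].round(2),s['eef_pos'],s['tool_rot'])
E
python3 rest.py wrist
```

```text
clock: 1.87
eef_pos: [0.5054, 0.3124, 0.1507]
tool_rot: [3.14, 0.002, 0.238]
force: [0.2, -0.7, 0.8]
gripper_width: 0.0857
grasp_force: 0.0
[ 0.82  0.38  0.08  0.   -1.27  0.99] [0.50616206 0.31274629 0.15219112] [ 3.14135949e+00 -6.09874005e-04  2.37846549e-01]
wrist plate [284.5 158.3] [ 83.1 436.7] 13.7 z med/max 0.2418 0.2502
wrist plate [506.1 313.1] [88.  89.5] 13.6 z med/max 0.0089 0.0497
wrist cheek [374.4 383.5] [3.5 3.1] 7.9 z med/max 0.1904 0.1914
wrist cheek [339.7 269.6] [134.3 703.2] 13.6 z med/max 0.2357 0.2488
wrist block [506.8 312.3] [34.9 38.3] 13.6 z med/max 0.0377 0.0447
plate z 0.0081 table 0.0007
```

```bash
python3 -m jog '[[0,0,-0.07,0,1],[0,0,-0.07,0,1],[0,0,-0.07,0,1],[0,0,-0.04,0,1],[0,0,-0.02,0,1],[0,0,-0.01,0,1],[0,0,0,0,1]]' 50
python3 -m jog '[[0,0,0,0,0],[0,0,0,0,0],[0,0,0,0,0],[0,0,0,0,0],[0,0,0,0,0],[0,0,0,0,0],[0,0,0,0,0],[0,0,0,0,0]]' 50
```

```text
clock: 2.5
eef_pos: [0.507, 0.3128, 0.0123]
tool_rot: [-3.141, -0.001, 0.24]
force: [0.2, 0.3, 0.8]
gripper_width: 0.085
grasp_force: 0.0
clock: 3.17
eef_pos: [0.5075, 0.3132, 0.0132]
tool_rot: [-3.14, -0.003, 0.241]
force: [-2.1, 1.1, 5.4]
gripper_width: 0.0443
grasp_force: 51.6
```

```bash
python3 -m jog '[[0,0,0.01,0,0],[0,0,0.03,0,0],[0,0,0.05,0,0],[0,0,0.07,0,0],[0,0,0.06,0,0],[0,0,0.02,0,0],[0,0,0,0,0]]'
python3 - <<'E'
from h import *
grab('wrist','w2.png'); s=ctrl.state(); print(s['eef_pos'],s['gripper_width'],s['grasp_force'])
E
```

```text
clock: 3.75
eef_pos: [0.5078, 0.3132, 0.1345]
tool_rot: [-3.139, -0.005, 0.24]
force: [0.4, -0.6, -3.2]
gripper_width: 0.0441
grasp_force: 53.7
[0.50648701 0.31243837 0.13167344] 0.044312459815276733 53.717112466692924
```

View pics/w2.png

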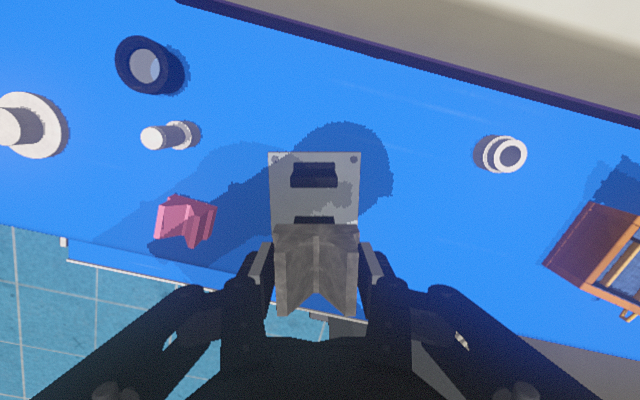

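The block is held level between the fingers at (315,265), and the rest below is empty.

Run:
```python
from h import *
im,d,ci=load('wrist')
print('edge',onplane(ci,[(60,238),(225,285)],0).round(3))
im,d,ci=load('scene'); P=cloud(d,ci); hsv=cv2.cvtColor(im,cv2.COLOR_RGB2HSV)
m=(hsv[...,0]<20)&(hsv[...,1]>100)&(P[...,0]>.4)&(P[...,0]<.7)&(P[...,1]<.12)&(P[...,1]>-.2)&(P[...,2]>.03)
r=m&(P[...,2]<.053); Q=P[r]; rr=cv2.minAreaRect((Q[:,:2]*1000).astype(np.float32)); print(rr,np.median(Q[:,2]))
px=[(276,308),(290,273),(268,354),(318,355),(327,360)]
for p in px: print(p,onplane(ci,[p],.048).round(3))
t=m&(P[...,2]>.09); print(P[t].min(0),P[t].max(0))
k=(hsv[...,1]>120)&(hsv[...,0]>95)&(P[...,1]>.14)&(P[...,1]<.22)&(np.abs(P[...,2])<.006); print('table x min',np.nanpercentile(P[k][:,0],1))
```

```text
edge [[0.394 0.57  0.   ]
 [0.379 0.388 0.   ]]
((519.4320068359375, -43.375389099121094), (178.9097900390625, 97.33078002929688), 82.34025573730469) 0.04788181811580827
(276, 308) [[ 0.468 -0.035  0.048]]
(290, 273) [[0.488 0.05  0.048]]
(268, 354) [[ 0.465 -0.134  0.048]]
(318, 355) [[ 0.565 -0.127  0.048]]
(327, 360) [[ 0.584 -0.135  0.048]]
[ 0.55297388 -0.14328092  0.09076849] [0.62848599 0.03191523 0.16304825]
table x min 0.39631245892448935
```

```bash
python3 -m jog '[[-0.006,-0.028,-0.01,0.076,0],[-0.006,-0.028,-0.01,0.076,0],[-0.006,-0.028,-0.01,0.076,0],[-0.006,-0.028,-0.01,0.076,0],[-0.006,-0.028,-0.01,0.076,0],[-0.006,-0.028,-0.01,0.076,0],[-0.006,-0.028,-0.01,0.076,0],[-0.006,-0.028,-0.01,0.076,0],[-0.006,-0.028,-0.01,0.076,0],[-0.006,-0.028,-0.01,0.076,0],[0,0,0,0,0],[0,0,0,0,0]]'
```

```text
clock: 4.8
eef_pos: [0.4748, 0.1707, 0.079]
tool_rot: [-3.138, 0.003, 1.431]
force: [0.1, -1.1, -3.1]
gripper_width: 0.0441
grasp_force: 53.7
```

```bash
python3 -m jog '[[0,0,-0.06,0,0],[0,0,-0.05,0,0],[0,0,-0.024,0,0],[0,0,-0.006,0,0],[0,0,-0.004,0,0],[0,0,-0.002,0,0],[0,0,0,0,0],[0,0,0,0,0]]'
```

```text
clock: 5.47
eef_pos: [0.4773, 0.1727, 0.0092]
tool_rot: [3.14, -0.001, 1.434]
force: [-0.0, -1.0, -3.0]
gripper_width: 0.0444
grasp_force: 53.7
```

```bash
python3 -m jog '[[0,0,-0.003,0,0],[0,0,-0.003,0,0],[0,0,-0.002,0,0],[0,0,0,0,0],[0,0,0,0,0]]'
```

```text
clock: 5.88
eef_pos: [0.4768, 0.1724, 0.0052]
tool_rot: [3.141, -0.001, 1.434]
force: [-3.9, 0.4, 6.0]
gripper_width: 0.0442
grasp_force: 54.8
```

```bash
python3 -m jog '[[0,0,0,0,1],[0,0,0,0,1],[0,0,0,0,1],[0,0,0,0,1],[0,0,0,0,1],[0,0,0.04,0,1],[0,0,0.07,0,1],[0,0,0.07,0,1],[0,0,0.07,0,1]]'
python3 -m jog '[[0,0,0.04,-0.077,1],[0,0,0,-0.077,1],[0,0,0,-0.077,1],[0,0,0,-0.077,1],[0,0,0,-0.077,1],[0,0,0,-0.077,1],[0,0,0,-0.077,1],[0,0,0,-0.077,1],[0,0,0,-0.077,1],[0,0,0,-0.077,1],[0,0,0,-0.077,1],[0,0,0,-0.077,1]]'
python3 -m jog '[[0,0,0,-0.077,1],[0,0,0,0,1],[0,0,0,0,1]]'
cat > blk.py <<'E'
from h import *
def meas(n,c,zmin=.02,zmax=.047,ztop=.036):
    im,d,ci=load(n); P=cloud(d,ci); hsv=cv2.cvtColor(im,cv2.COLOR_RGB2HSV)
    m=(hsv[...,1]<100)&(np.hypot(P[...,0]-c[0],P[...,1]-c[1])<.05)&(P[...,2]>zmin)&(P[...,2]<zmax)
    Q=P[m]; r=cv2.minAreaRect((Q[:,:2]*1000).astype(np.float32)); print(n,'all',r,'ztop',np.percentile(Q[:,2],95).round(4))
    T=Q[np.abs(Q[:,2]-ztop)<.003]; r=cv2.minAreaRect((T[:,:2]*1000).astype(np.float32)); print('top',r,np.median(T[:,2]))
E
python3 - <<'E'
from h import *; import blk
grab('wrist','w3.png'); grab('side'); s=ctrl.state(); print(s['eef_pos'],s['tool_rot'])
blk.meas('wrist',(.477,.172)); blk.meas('side',(.477,.172))
E
```

```text
clock: 6.63
eef_pos: [0.4762, 0.1718, 0.1306]
tool_rot: [-3.141, 0.001, 1.434]
force: [0.7, 0.1, 0.4]
gripper_width: 0.0854
grasp_force: 0.0
clock: 7.63
eef_pos: [0.4765, 0.1721, 0.1492]
tool_rot: [3.142, 0.0, -0.023]
force: [0.2, 0.9, 0.3]
gripper_width: 0.0852
grasp_force: 0.0
clock: 7.88
eef_pos: [0.4765, 0.1721, 0.1492]
tool_rot: [3.142, 0.0, -0.135]
force: [-0.6, 0.8, 0.4]
gripper_width: 0.0856
grasp_force: 0.0
[0.47654496 0.17213009 0.14924805] [ 3.14154502e+00  6.30066806e-05 -1.35119994e-01]
wrist all ((477.4154052734375, 171.82217407226562), (33.58607482910156, 38.4453239440918), 81.97932434082031) ztop 0.0368
top ((477.3883361816406, 171.7303466796875), (33.2454948425293, 38.55110549926758), 81.73631286621094) 0.03585314537613393
side all ((475.0987243652344, 175.42852783203125), (37.41646957397461, 41.482177734375), 81.62063598632812) ztop 0.0364
top ((475.2540283203125, 174.796875), (35.28929901123047, 41.79621887207031), 80.01145935058594) 0.035582119781860044
```

View pics/w3.png

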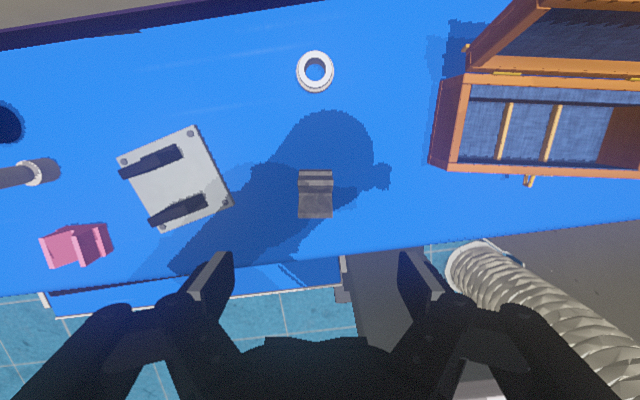

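The block stands upright at (315,193). The case's near end is on the right with its ribs at (504,130) and (552,132). The rest, pink block and ring are untouched.

```bash
python3 -m jog '[[0.001,0,-0.07,-0.004,1],[0,0,-0.07,0,1],[0,0,-0.07,0,1],[0,0,-0.04,0,1],[0,0,-0.016,0,1],[0,0,0,0,0],[0,0,0,0,0],[0,0,0,0,0],[0,0,0,0,0],[0,0,0,0,0],[0,0,0,0,0],[0,0,0,0,0]]' 50
python3 -m jog '[[0,0,0,0,0],[0,0,0,0,0],[0,0,0,0,0]]'
python3 - <<'E'
from h import *
im,d,ci=load('wrist'); P=cloud(d,ci); hsv=cv2.cvtColor(im,cv2.COLOR_RGB2HSV)
u=np.array([(470,84),(459,163),(430,163),(441,85)])
print(onplane(ci,u,.048).round(4)); print(P[u[:,1],u[:,0]].round(4))
print('ribs',onplane(ci,[(508,104),(501,158),(556,107),(546,160)],.016).round(4))
E
```

```text
clock: 8.98
eef_pos: [0.4782, 0.1727, 0.0182]
tool_rot: [-3.14, -0.003, -0.144]
force: [-1.2, 0.3, 5.3]
gripper_width: 0.0322
grasp_force: 49.8
clock: 9.23
eef_pos: [0.4782, 0.1727, 0.0182]
tool_rot: [-3.14, -0.003, -0.144]
force: [-0.1, -0.8, 5.4]
gripper_width: 0.0322
grasp_force: 49.8
[[0.5593 0.0341 0.048 ]
 [0.4958 0.042  0.048 ]
 [0.4992 0.0671 0.048 ]
 [0.5617 0.0573 0.048 ]]
[[0.5593 0.0335 0.0469]
 [0.4955 0.0415 0.047 ]
 [0.4916 0.053  0.0116]
 [0.5637 0.04   0.0075]]
ribs [[ 0.5383 -0.0182  0.016 ]
 [ 0.4881 -0.0146  0.016 ]
 [ 0.5295 -0.0627  0.016 ]
 [ 0.4801 -0.0587  0.016 ]]
```

```bash
python3 -m jog '[[0,0,0.02,0,0],[0,0,0.05,0,0],[0,0,0.07,0,0],[0,0,0.07,0,0],[0,0,0.07,0,0],[0,-0.05,0,0,0],[-0.01,-0.08,0,0,0],[-0.01,-0.08,0,0,0],[-0.01,-0.08,0,0,0],[-0.01,-0.08,0,0,0],[0,-0.05,0,0,0],[0,0,0,0,0]]'
python3 -m jog '[[0,0,0,0,0],[0,0,0,0,0]]'
python3 - <<'E'
from h import *
grab('wrist','w4.png'); s=ctrl.state(); print(s['eef_pos'],s['tool_rot'],s['gripper_width'])
E
```

```text
clock: 10.23
eef_pos: [0.4559, -0.0415, 0.1567]
tool_rot: [3.141, 0.0, -0.148]
force: [0.8, 0.3, -2.9]
gripper_width: 0.032
grasp_force: 50.8
clock: 10.4
eef_pos: [0.4569, -0.0376, 0.1565]
tool_rot: [-3.141, -0.0, -0.145]
force: [1.0, 0.6, -3.1]
gripper_width: 0.0325
grasp_force: 50.8
[ 0.45703629 -0.03725305  0.15641917] [-3.14102752e+00 -1.65855889e-04 -1.44280186e-01] 0.03205362699956972
```

View pics/w4.png

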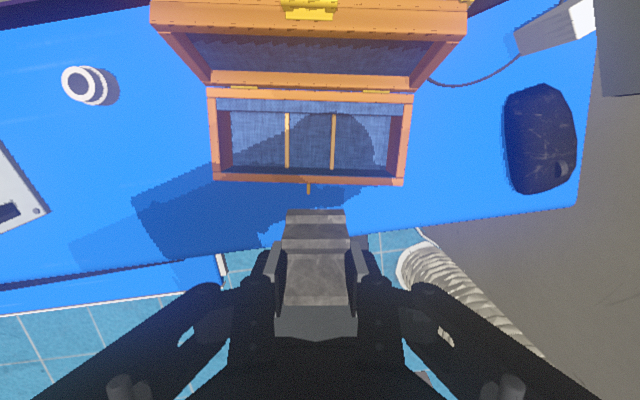

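The view shows the open pocket at (310,140), ribs at columns 287 and 333 (rows 113–168), the staple at (308,188), the rim corners near (215,181) and (405,186), and the raised hasp at (310,8). The block is held at (316,270).

```bash
cat > case.py <<'E'
from h import *
def meas(n='wrist'):
    im,d,ci=load(n); P=cloud(d,ci); hsv=cv2.cvtColor(im,cv2.COLOR_RGB2HSV).astype(int)
    x,y,z=P[...,0],P[...,1],P[...,2]
    orange=(hsv[...,0]<22)&(hsv[...,1]>70)&(y<.12)&(y>-.2)&(x>.42)
    rim=orange&(abs(z-.048)<.004); lab=cv2.morphologyEx(rim.astype(np.uint8),cv2.MORPH_OPEN,np.ones((3,3)))>0
    Q=P[lab]; r=cv2.minAreaRect((Q[:,:2]*1000).astype(np.float32)); print('rim',np.round(r[0],1),np.round(r[1],1),round(r[2],2),np.median(Q[:,2]).round(4))
    rib=orange&(z>.010)&(z<.020)&(x>.46)&(x<.56); 
    N,L,S,C=cv2.connectedComponentsWithStats(rib.astype(np.uint8))
    for i in range(1,N):
        if S[i,4]>40 and S[i,3]>20 and S[i,2]<15:
            W=P[L==i]; v=np.linalg.svd(W[:,:2]-W[:,:2].mean(0),full_matrices=False)[2][0]
            print('rib',S[i],W.mean(0).round(4),'mid',((W[W[:,0].argmin()]+W[W[:,0].argmax()])/2).round(4),'dir',np.degrees(np.arctan2(v[1],v[0]))%180)
    fl=(hsv[...,0]>95)&(hsv[...,0]<130)&(abs(z-.008)<.003)&(x>.47)&(x<.55)&(y<.03)&(y>-.11); print('floor',np.median(z[fl]))
    # front and rear rim edges: ray colour edges
    return P,hsv,ci,d
if __name__=='__main__':
    P,hsv,ci,d=meas()
    print(onplane(ci,[(208,88),(215,182),(405,187),(413,100)],.048).round(4))
    print('pocket',onplane(ci,[(218,173),(401,178)],.048).round(4))
E
python3 case.py
```

```text
rim [515.  -40.8] [174.7  81.2] 79.93 0.048
rib [285 113   4  55 197] [ 0.5119 -0.017   0.0158] mid [ 0.5132 -0.0163  0.0159] dir 169.85733383388398
rib [330 114   6  56 205] [ 0.506  -0.0624  0.0159] mid [ 0.5054 -0.0623  0.0175] dir 170.05287474210115
floor 0.008451610715956348
[[ 0.5671  0.0366  0.048 ]
 [ 0.4879  0.0508  0.048 ]
 [ 0.4579 -0.1221  0.048 ]
 [ 0.5328 -0.1327  0.048 ]]
pocket [[ 0.4957  0.046   0.048 ]
 [ 0.4669 -0.1189  0.048 ]]
```

Run:
```python
from h import *
im,d,ci=load('wrist'); P=cloud(d,ci)
R=np.array([[np.cos(-.1745),-np.sin(-.1745)],[np.sin(-.1745),np.cos(-.1745)]])
hsv=cv2.cvtColor(im,cv2.COLOR_RGB2HSV).astype(int)
o=(hsv[...,0]<22)&(hsv[...,1]>70)
for c in (240,255,270,300,312,350,360):
    e=[r for r in range(70,195) if o[r,c]!=o[r-1,c]]
    W=onplane(ci,[(c,r-.5) for r in e],.048); q=(W[:,:2]-[.5093,-.040])@R
    print(c,e,(q[:,0]*1000).round(1),[P[r,c,2].round(3) for r in e])
for r in (120,135,150):
    e=[c for c in range(200,420) if o[r,c]!=o[r,c-1]]
    W=onplane(ci,[(c-.5,r) for c in e],.016); q=(W[:,:2]-[.5093,-.040])@R
    print(r,e,(q[:,1]*1000).round(1))
```

```text
240 [71, 87, 88, 98, 174, 181] [ 57.8  45.6  44.8  37.  -28.2 -34.7] [np.float64(0.053), np.float64(0.05), np.float64(0.047), np.float64(0.047), np.float64(0.048), np.float64(-0.0)]
255 [71, 99, 175, 181] [ 58.2  36.5 -28.7 -34.3] [np.float64(0.053), np.float64(0.049), np.float64(0.048), np.float64(0.001)]
270 [72, 88, 89, 99, 175, 182] [ 57.8  45.6  44.8  36.9 -28.3 -34.8] [np.float64(0.054), np.float64(-0.001), np.float64(0.048), np.float64(0.047), np.float64(0.047), np.float64(-0.0)]
300 [73, 89, 90, 100, 176, 183] [ 57.8  45.5  44.7  36.9 -28.4 -35. ] [np.float64(0.053), np.float64(-0.0), np.float64(0.048), np.float64(0.048), np.float64(0.048), np.float64(0.001)]
312 [73, 89, 91, 101, 176, 183] [ 58.1  45.8  44.3  36.4 -28.1 -34.6] [np.float64(0.052), np.float64(-0.001), np.float64(0.048), np.float64(0.048), np.float64(0.048), np.float64(0.001)]
350 [75, 90, 92, 102, 177, 184] [ 57.5  46.   44.4  36.5 -28.  -34.5] [np.float64(0.053), np.float64(0.05), np.float64(0.048), np.float64(0.047), np.float64(0.049), np.float64(0.0)]
360 [75, 91, 92, 102, 178, 184] [ 57.7  45.4  44.7  36.8 -28.7 -34.3] [np.float64(0.053), np.float64(0.0), np.float64(0.046), np.float64(0.049), np.float64(0.047), np.float64(0.046)]
120 [209, 217, 285, 286, 288, 289, 332, 336, 402, 411] [ 99.   91.2  25.   24.   22.1  21.1 -20.8 -24.7 -88.9 -97.6]
135 [210, 218, 285, 289, 331, 335, 401, 408] [ 99.2  91.3  25.   21.1 -20.4 -24.4 -89.6 -96.5]
150 [212, 219, 285, 289, 331, 334, 399, 407] [ 98.4  91.3  25.1  21.1 -21.1 -24.1 -89.3 -97.3]
```

```bash
python3 -m jog '[[0,0,0,-0.0777,0],[0,0,0,-0.0777,0],[0,0,0,-0.0777,0],[0,0,0,-0.0777,0],[0,0,0,-0.0777,0],[0,0,0,-0.0777,0],[0,0,0,-0.0777,0],[0,0,0,-0.0777,0],[0,0,0,-0.0777,0],[0,0,0,-0.0777,0],[0,0,0,-0.0777,0],[0,0,0,-0.0777,0]]' >/dev/null
python3 -m jog '[[0,0,0,-0.0777,0],[0,0,0,-0.0777,0],[0,0,0,-0.0777,0],[0,0,0,-0.0777,0],[0,0,0,-0.0777,0],[0,0,0,-0.0777,0],[0,0,0,-0.0777,0],[0,0,0,-0.0777,0],[0,0,0,-0.0777,0],[0,0,0,-0.0777,0],[0,0,0,-0.0777,0],[0,0,0,-0.0777,0]]'
python3 -m jog '[[0.02,0,0,-0.0777,0],[0.03,0,0,-0.0777,0],[0.03,0,0,0,0],[0.024,-0.003,0,0,0],[0,0,0,0,0],[0,0,0,0,0],[0,0,0,0,0]]'
python3 - <<'E'
from h import *
grab('wrist','w5.png'); s=ctrl.state(); print(s['eef_pos'],s['tool_rot'],s['q'].round(2))
E
```

```text
clock: 12.45
eef_pos: [0.4572, -0.0366, 0.1563]
tool_rot: [3.141, -0.0, -3.078]
force: [0.2, -0.5, -2.9]
gripper_width: 0.0319
grasp_force: 50.9
clock: 13.03
eef_pos: [0.5085, -0.0386, 0.156]
tool_rot: [-3.142, -0.001, 2.966]
force: [-0.6, 0.2, -3.4]
gripper_width: 0.0324
grasp_force: 50.8
[ 0.50847994 -0.03875897  0.15618018] [ 3.14153523e+00 -6.14950028e-04  2.96608191e+00] [ 0.23  0.21 -0.14 -0.   -1.22 -1.98]
```

View pics/w5.png

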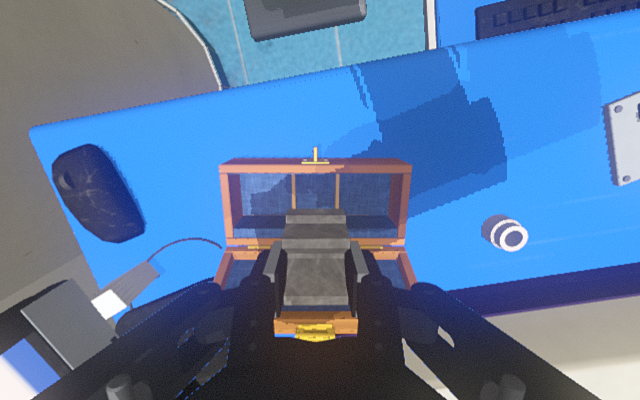

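The block hangs over the pocket at (316,265), its sides parallel to the ribs at columns 294 and 337. The front rim is at row 162 with the staple at (315,157), and the hasp is at (315,330) on the lid's edge.

Run:
```python
from h import *
im,d,ci=load('wrist'); P=cloud(d,ci)
c,s=np.cos(-.1745),np.sin(-.1745); R=np.array([[c,-s],[s,c]])
hsv=cv2.cvtColor(im,cv2.COLOR_RGB2HSV).astype(int)
o=(hsv[...,0]<22)&(hsv[...,1]>70)
N=np.array([.5094,-.040])
for cc in (260,275,345,360,380):
    e=[r for r in range(150,185) if o[r,cc]!=o[r-1,cc]]
    q=(onplane(ci,[(cc,r-.5) for r in e],.048)[:,:2]-N)@R
    print(cc,e,(q[:,0]*1000).round(1))
for r in (185,195,203):
    e=[k for k in range(215,415) if o[r,k]!=o[r,k-1]]
    q=(onplane(ci,[(k-.5,r) for k in e],.016)[:,:2]-N)@R; print(r,e,(q[:,1]*1000).round(1))
q=(P[...,:2]-N)@R; z=P[...,2]
b=(hsv[...,1]<60)&(abs(q[...,0])<.035)&(abs(q[...,1])<.0165)&(z>.14)&(z<.18)
v,u=np.where(b); print('rows',v.min(),v.max(),'cols',u.min(),u.max())
print('block x',np.percentile(q[b][:,0],[0,1,99,100]),'y',np.percentile(q[b][:,1],[0,1,99,100]),'z',np.percentile(z[b],[1,95]))
print('tcp',((ctrl.state()['eef_pos'][:2]-N)@R))
for rr in range(205,345,6): print(rr,(q[rr,316]*1000).round(1),z[rr,316].round(4),end=' | ')
```

```text
260 [165, 173] [-35.4 -28.1]
275 [165, 173] [-35.4 -28.1]Traceback (most recent call last):
  File "<stdin>", line 9, in <module>
  File "h.py", line 18, in onplane
    o,d=rays(ci,px); return o+d*((z-o[2])/d[:,2])[:,None]
        ~~~~^^^^^^^
  File "h.py", line 15, in rays
    n=cv2.undistortPoints(px,K(ci),np.array(ci['dist_coeffs'],float)).reshape(-1,2)
      ~~~~~~~~~~~~~~~~~~~^^^^^^^^^^^^^^^^^^^^^^^^^^^^^^^^^^^^^^^^^^^^
cv2.error: OpenCV(4.12.0) /io/opencv/modules/calib3d/src/undistort.dispatch.cpp:347: error: (-215:Assertion failed) CV_IS_MAT(_src) && CV_IS_MAT(_dst) && (_src->rows == 1 || _src->cols == 1) && (_dst->rows == 1 || _dst->cols == 1) && _src->cols + _src->rows - 1 == _dst->rows + _dst->cols - 1 && (CV_MAT_TYPE(_src->type) == CV_32FC2 || CV_MAT_TYPE(_src->type) == CV_64FC2) && (CV_MAT_TYPE(_dst->type) == CV_32FC2 || CV_MAT_TYPE(_dst->type) == CV_64FC2) in function 'cvUndistortPointsInternal'
```

Run:
```python
from h import *
im,d,ci=load('wrist'); P=cloud(d,ci)
c,s=np.cos(-.1745),np.sin(-.1745); R=np.array([[c,-s],[s,c]])
hsv=cv2.cvtColor(im,cv2.COLOR_RGB2HSV).astype(int)
o=(hsv[...,0]<22)&(hsv[...,1]>70)
N=np.array([.5094,-.040])
for r in (185,195,203):
    e=[k for k in range(215,415) if o[r,k]!=o[r,k-1]]
    if e: q=(onplane(ci,[(k-.5,r) for k in e],.016)[:,:2]-N)@R; print(r,e,(q[:,1]*1000).round(1))
q=(P[...,:2]-N)@R; z=P[...,2]
b=(hsv[...,1]<60)&(abs(q[...,0])<.035)&(abs(q[...,1])<.0165)&(z>.12)&(z<.18)
print('block x',np.percentile(q[b][:,0],[0,1,99,100]),'y',np.percentile(q[b][:,1],[0,1,99,100]),'z',np.percentile(z[b],[1,95]))
print('tcp',((ctrl.state()['eef_pos'][:2]-N)@R))
for rr in range(205,345,8): print(rr,(q[rr,316]*1000).round(1),z[rr,316].round(4))
```

```text
185 [221, 228, 292, 293, 336, 339, 404, 405, 406, 407, 408, 409] [-98.  -90.7 -24.2 -23.1  21.6  24.7  92.3  93.3  94.4  95.4  96.5  97.5]
195 [222, 229, 292, 295, 335, 339] [-98.  -90.6 -24.4 -21.3  20.8  25. ]
203 [223, 230, 292, 296, 335, 339] [-97.8 -90.4 -24.7 -20.4  20.9  25.2]
block x [-0.02380858 -0.02341476  0.01818003  0.01932436] y [-0.01648855 -0.01566988  0.01614489  0.01649615] z [0.1417994  0.17429292]
tcp [-0.00112155  0.00106244]
205 [15.2  1.3] 0.0084
213 [-23.   1.] 0.1475
221 [-19.8   1. ] 0.1518
229 [-18.9   1. ] 0.1617
237 [-19.   1.] 0.1723
245 [-15.4   1. ] 0.1737
253 [-1.7  1. ] 0.1554
261 [2.8 1. ] 0.1563
269 [5.1 1. ] 0.1613
277 [7.3 1. ] 0.1658
285 [10.7  1. ] 0.1683
293 [12.9  1. ] 0.1723
301 [17.3  1. ] 0.173
309 [74.2  1.1] 0.1056
317 [68.   1.1] 0.1228
325 [nan nan] nan
333 [78.7  1.1] 0.1272
341 [-11.1   0.8] 0.2309
```

```bash
python3 -m jog '[[0,-0.002,-0.07,0,0],[0,0,-0.07,0,0],[0,0,-0.05,0,0],[0,0,-0.03,0,0],[0,0,-0.02,0,0],[0,0,-0.01,0,0],[0,0,0,0,0],[0,0,0,0,0]]'
```

```text
clock: 13.75
eef_pos: [0.5098, -0.0402, 0.0323]
tool_rot: [3.141, 0.002, 2.966]
force: [0.6, 0.1, -3.5]
gripper_width: 0.0322
grasp_force: 50.8
```

```bash
python3 -m jog '[[0,0,-0.006,0,0],[0,0,-0.004,0,0],[0,0,-0.003,0,0],[0,0,0,0,0],[0,0,0,0,0]]'
```

```text
clock: 14.17
eef_pos: [0.5098, -0.0402, 0.0262]
tool_rot: [3.141, 0.002, 2.966]
force: [-2.0, 2.4, 5.3]
gripper_width: 0.0325
grasp_force: 51.8
```

```bash
python3 -m jog '[[0,0,0,0,0.8],[0,0,0,0,0.8],[0,0,0,0,0.8],[0,0,0,0,0.8],[0,0,0.02,0,0.8],[0,0,0.06,0,0.8],[0,0,0.07,0,0.8],[0,0,0.07,0,0.8],[0,0,0.07,0,0.8],[0,0,0,0,0.8],[0,0,0,0,0.8]]'
python3 - <<'E'
from h import *
grab('wrist','w6.png'); grab('scene'); s=ctrl.state(); print(s['eef_pos'],s['tool_rot'])
im,d,ci=load('wrist'); P=cloud(d,ci)
c,s=np.cos(-.1745),np.sin(-.1745); R=np.array([[c,-s],[s,c]]); N=np.array([.5094,-.040])
hsv=cv2.cvtColor(im,cv2.COLOR_RGB2HSV).astype(int); q=(P[...,:2]-N)@R; z=P[...,2]
b=(hsv[...,1]<90)&(abs(q[...,0])<.026)&(abs(q[...,1])<.03)&(z>.03)&(z<.06)
print(cv2.minAreaRect((q[b]*1000).astype(np.float32)),np.percentile(z[b],[50,95,99]))
for lo,hi in((-30,-15),(15,30)):
    k=b&(q[...,0]*1000>lo)&(q[...,0]*1000<hi); print(np.percentile(z[k],[50,90]))
E
```

```text
clock: 15.08
eef_pos: [0.5106, -0.0402, 0.173]
tool_rot: [3.14, 0.006, 2.965]
force: [-0.6, 0.2, -0.9]
gripper_width: 0.0683
grasp_force: 0.0
[ 0.5086495  -0.04030669  0.16967611] [ 3.14135570e+00 -4.72072138e-04  2.96503765e+00]
((3.884035110473633, -1.664968490600586), (44.22533416748047, 50.06897735595703), 0.03436419367790222) [0.04033979 0.04481325 0.04557399]
[0.04260154 0.04465149]
[0.04379192 0.04508987]
```

View pics/w6.png

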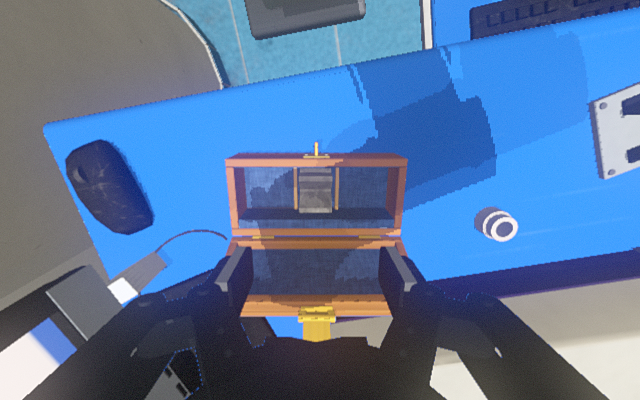

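The block sits square between the ribs at (316,188) with its groove running side to side and its top at z ≈ 0.0447. The lid stands open with its edge at row 305 and the hasp at (316,325).

Run:
```python
from h import *
c,s=np.cos(-.1745),np.sin(-.1745); R=np.array([[c,-s],[s,c]]); N=np.array([.5143,-.0408])
for n in('scene','wrist','side'):
    im,d,ci=load(n); P=cloud(d,ci); q=(P[...,:2]-N)@R*1000; z=P[...,2]*1000; hsv=cv2.cvtColor(im,cv2.COLOR_RGB2HSV).astype(int)
    g=(hsv[...,0]>=22)&(hsv[...,0]<32)&(hsv[...,1]>120)&(z>90)&(z<260)&(abs(q[...,1])<22)&(q[...,0]>20)&(q[...,0]<130)
    if g.sum()>5: print(n,'gold',g.sum(),np.percentile(q[g][:,0],[2,50,98]).round(1),np.percentile(q[g][:,1],[2,98]).round(1),np.percentile(z[g],[2,50,98]).round(1))
    o=(hsv[...,0]<20)&(hsv[...,1]>70)&(z>60)&(z<150)&(q[...,0]>35)&(q[...,0]<95)&(abs(q[...,1])<95)
    for a in range(60,135,10):
        k=o&(abs(z-a)<5)
        if k.sum()>5: print(n,'lid z',a,np.percentile(q[k][:,0],[5,50,95]).round(1),k.sum())
    k=(z>20)&(z<350)&(q[...,0]>85)&(q[...,0]<160)&(q[...,1]<20)&(q[...,1]>-170)
    if k.sum()>5:
        print(n,'behind',k.sum()); 
        for y0 in range(-160,20,30):
            kk=k&(abs(q[...,1]-y0)<15)
            if kk.sum()>5: print(y0,np.percentile(q[kk][:,0],[2,50]).round(0),np.percentile(z[kk],[2,98]).round(0))
```

```text
scene gold 6 [ 77.8  96.  108. ] [-8.9 13.4] [131.4 151.  161.6]
scene lid z 60 [44.4 51.3 56. ] 15
scene lid z 70 [46.3 52.9 61.3] 31
scene lid z 80 [49.3 54.1 65.2] 22
scene lid z 90 [52.1 56.1 68.9] 22
scene lid z 100 [54.1 59.3 70.6] 25
scene lid z 110 [57.6 64.  74.5] 24
scene lid z 120 [62.7 71.1 80.2] 751
scene lid z 130 [63.1 68.2 80.8] 61
scene behind 751
-10 [ 87. 134.] [ 61. 162.]
wrist gold 790 [69.3 79.1 86.5] [-11.6  12.2] [122.1 131.9 140. ]
wrist lid z 60 [43.1 44.3 44.8] 8
wrist lid z 70 [45.4 46.6 47.9] 15
wrist lid z 120 [62.  66.9 79.8] 2646
wrist lid z 130 [70.2 73.2 80.3] 56
wrist behind 870
-160 [108. 109.] [126. 133.]
-130 [140. 149.] [114. 142.]
-10 [85. 86.] [137. 141.]
side lid z 60 [42.8 48.4 58.5] 16
side lid z 70 [45.2 50.3 62.1] 32
side lid z 80 [48.9 55.  64.8] 29
side lid z 90 [51.  56.8 66.6] 29
side lid z 100 [55.9 64.2 71. ] 18
side lid z 110 [58.4 68.  76. ] 23
side lid z 120 [58.7 62.6 77.9] 63
side lid z 130 [65.3 76.8 81.6] 12
side behind 204
-160 [ 86. 110.] [113. 261.]
```

```bash
python3 -m jog '[[0,0,0.06,0,0],[0.02,-0.036,0,0,0],[0.036,-0.036,0,0,0],[0.036,-0.036,0,0,0],[0.036,-0.02,0,0,0],[0.036,-0.018,0,0,0],[0.036,0,0,0,0],[0,0,0,0,0],[0,0,0,0,0],[0,0,0,0,0]]'
```

```text
clock: 16.02
eef_pos: [0.6083, -0.1132, 0.1987]
tool_rot: [-3.141, -0.002, 2.965]
force: [0.7, 0.5, -0.6]
gripper_width: 0.0002
grasp_force: 0.0
```

```bash
python3 -m jog '[[0,0,-0.06,0,0],[0,0,-0.07,0,0],[0,0,-0.034,0,0],[0,0,-0.004,0,0],[0,0,0,0,0]]'
python3 -m jog '[[-0.015,0.0026,0,0,0],[-0.015,0.0026,0,0,0],[-0.012,0.002,0.001,0,0],[-0.012,0.002,0.001,0,0],[-0.012,0.002,0.001,0,0],[0,0,0,0,0]]'
```

```text
clock: 16.43
eef_pos: [0.608, -0.1133, 0.1154]
tool_rot: [-3.141, -0.002, 2.966]
force: [-0.2, 0.2, 0.9]
gripper_width: -0.0
grasp_force: 0.0
clock: 16.93
eef_pos: [0.5806, -0.1083, 0.124]
tool_rot: [3.141, 0.016, 2.967]
force: [5.1, 0.7, 11.8]
gripper_width: 0.0002
grasp_force: 6.3
```

Run:
```python
from h import *
a,_,_=grab('side'); b,_,_=grab('wrist')
o=np.vstack([cv2.resize(a[110:220,300:460],(800,550),interpolation=cv2.INTER_CUBIC)])
cv2.imwrite('pics/s7.png',o[:,:,::-1])
```

```text
(no output)
```

View pics/s7.png

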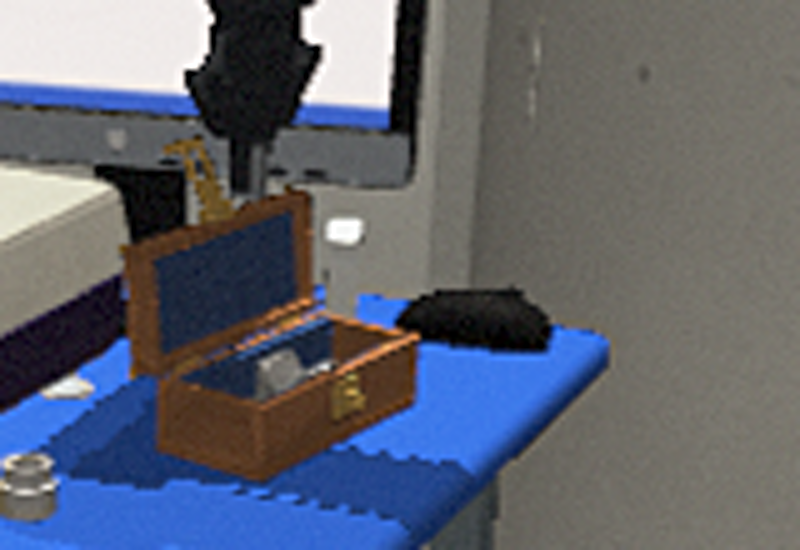

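The crop shows the shut fingers at (250,180) with their tips at the lid's top edge rather than clearly behind it, and the lid still open. They have probably ridden up onto the edge, so I will back off and push lower.

```bash
python3 -m jog '[[0.03,-0.0053,0.01,0,0],[0.04,-0.007,0,0,0],[0,0,0,0,0],[0,0,-0.03,0,0],[0,0,-0.025,0,0],[0,0,0,0,0]]'
python3 - <<'E'
from h import *
grab('side')
c,s=np.cos(-.1745),np.sin(-.1745); R=np.array([[c,-s],[s,c]]); N=np.array([.5143,-.0408])
im,d,ci=load('side'); P=cloud(d,ci); q=(P[...,:2]-N)@R*1000; z=P[...,2]*1000; hsv=cv2.cvtColor(im,cv2.COLOR_RGB2HSV).astype(int)
o=(hsv[...,0]<20)&(hsv[...,1]>70)&(z>60)&(z<150)&(q[...,0]>15)&(q[...,0]<95)&(abs(q[...,1])<95)
for a in range(60,135,10):
    k=o&(abs(z-a)<5)
    if k.sum()>5: print('lid z',a,np.percentile(q[k][:,0],[5,50,95]).round(1),k.sum())
E
```

```text
clock: 17.53
eef_pos: [0.6088, -0.1134, 0.0928]
tool_rot: [3.141, -0.004, 2.965]
force: [-1.6, 0.3, -1.2]
gripper_width: -0.0005
grasp_force: 0.0
lid z 60 [39.1 46.6 59.5] 15
lid z 70 [39.9 46.5 57.1] 31
lid z 80 [40.5 50.5 59.4] 27
lid z 90 [42.8 50.1 57.8] 28
lid z 100 [43.4 48.7 59. ] 30
lid z 110 [45.4 51.8 60. ] 25
lid z 120 [45.7 48.9 64.8] 72
lid z 130 [46.5 53.6 63.7] 96
```

```bash
python3 -m jog '[[-0.03,0.0053,0.012,0,0],[-0.03,0.0053,0.012,0,0],[-0.016,0.003,0.006,0,0],[-0.016,0.003,0.004,0,0],[-0.01,0.0018,0.002,0,0]]'
```

```text
clock: 18.0
eef_pos: [0.5602, -0.1047, 0.1143]
tool_rot: [3.141, 0.003, 2.966]
force: [1.5, -0.7, 1.6]
gripper_width: -0.0002
grasp_force: 0.9
```

```bash
python3 -m jog '[[-0.02,0.0036,-0.004,0,0],[-0.02,0.0036,-0.006,0,0],[-0.017,0.003,-0.006,0,0],[-0.017,0.003,-0.008,0,0],[0,0,0,0,0]]'
```

```text
clock: 18.42
eef_pos: [0.5214, -0.0978, 0.1005]
tool_rot: [3.141, -0.002, 2.965]
force: [-1.0, 0.3, 0.2]
gripper_width: 0.0002
grasp_force: 0.0
```

```bash
python3 -m jog '[[-0.013,0.0023,-0.011,0,0],[-0.013,0.0023,-0.011,0,0],[-0.007,0.0013,-0.01,0,0],[-0.007,0.0013,-0.01,0,0],[-0.005,0.001,-0.011,0,0],[-0.005,0.001,-0.011,0,0],[0,0,0,0,0],[0,0,0,0,0]]'
```

```text
clock: 19.08
eef_pos: [0.498, -0.0935, 0.0684]
tool_rot: [-3.142, -0.0, 2.965]
force: [0.4, 0.5, 0.2]
gripper_width: -0.0002
grasp_force: 0.0
```

```bash
python3 -m jog '[[0,0,-0.004,0,0],[0,0,-0.003,0,0],[0,0,-0.003,0,0],[0,0,0,0,0]]'
```

```text
clock: 19.42
eef_pos: [0.4983, -0.0936, 0.0676]
tool_rot: [-3.141, 0.002, 2.967]
force: [-13.0, 4.5, 30.5]
gripper_width: -0.0001
grasp_force: 15.7
```

```bash
python3 -m jog '[[0,0,0.04,0,0],[0,0,0.07,0,0],[-0.02,0.02,0.07,0,0],[-0.03,0.05,0.05,0,0],[-0.03,0.05,0,0,0],[0,0,0,0,0],[0,0,0,0,0]]'
cat > hasp.py <<'E'
from h import *
def go(names=('side','wrist','scene')):
  c,s=np.cos(-.1745),np.sin(-.1745); R=np.array([[c,-s],[s,c]]); N=np.array([.5143,-.0408])
  for n in names:
    grab(n,'%s_%d.png'%(n,int(ctrl.state()['clock']*100)))
    im,d,ci=load(n); P=cloud(d,ci); q=(P[...,:2]-N)@R*1000; z=P[...,2]*1000; hsv=cv2.cvtColor(im,cv2.COLOR_RGB2HSV).astype(int)
    g=(hsv[...,0]>=20)&(hsv[...,0]<34)&(hsv[...,1]>110)&(z>-5)&(z<130)&(abs(q[...,1])<22)&(q[...,0]>-110)&(q[...,0]<-36)
    print(n,'gold',g.sum())
    for a in range(0,125,8):
        k=g&(abs(z-a)<4)
        if k.sum()>2: print('  z',a,'x',np.percentile(q[k][:,0],[5,50,95]).round(1),'y',np.percentile(q[k][:,1],[5,95]).round(1),k.sum())
    o=(hsv[...,0]<20)&(hsv[...,1]>70)&(q[...,0]>-38)&(q[...,0]<38)&(abs(q[...,1])<85)&(z>30)
    if o.sum()>20:
        A=np.c_[q[o],np.ones(o.sum())]; k=z[o]>55
        if k.sum()>20: print('  lid plane',np.linalg.lstsq(A[k],z[o][k],rcond=None)[0].round(3),k.sum())
if __name__=='__main__': go()
E
python3 hasp.py; ls pics
```

```text
clock: 20.0
eef_pos: [0.4579, -0.0325, 0.1792]
tool_rot: [3.141, 0.001, 2.967]
force: [0.1, -0.4, -0.2]
gripper_width: -0.0001
grasp_force: 0.0
side gold 56
  z 24 x [-47.4 -42.5 -40.9] y [-2.2 11.4] 6
  z 32 x [-50.6 -41.8 -40.2] y [-10.1  11.5] 9
  z 40 x [-43.  -42.3 -41.2] y [-3.5 13.5] 4
  z 56 x [-90.6 -79.1 -53.9] y [-3.5 17.7] 10
  z 64 x [-96.  -56.3 -42.6] y [-6.8 16.9] 27
  lid plane [ 4.0000e-03 -2.0000e-03  6.8102e+01] 415
wrist gold 309
  z 56 x [-87.4 -86.5 -82.7] y [-9.8  9.3] 59
  z 64 x [-94.3 -91.3 -43.5] y [-12.9  13. ] 249
  lid plane [-1.0000e-03  0.0000e+00  6.7947e+01] 8480
scene gold 102
  z 56 x [-87.8 -72.7 -50.8] y [-9.4  9.5] 40
  z 64 x [-94.1 -59.1 -44.6] y [-12.9  12.9] 62
  lid plane [-3.4000e-02 -1.0000e-03  6.8759e+01] 2835
s7.png
scene.png
scene_2010.png
side.png
side_2000.png
w1.png
w2.png
w3.png
w4.png
w5.png
w6.png
wrist.png
wrist_2005.png
```

```bash
python3 -m jog '[[-0.028,0.0065,-0.04,0,0],[-0.027,0.0065,-0.07,0,0],[0,0,-0.06,0,0],[0,0,-0.03,0,0],[0,0,-0.02,0,0],[0,0,-0.02,0,0],[0,0,-0.02,0,0],[0,0,-0.02,0,0],[0,0,-0.016,0,0],[0,0,0,0,0]]'
```

```text
clock: 20.98
eef_pos: [0.4302, -0.0277, 0.0293]
tool_rot: [-3.14, -0.002, 2.964]
force: [0.3, -0.1, 0.3]
gripper_width: -0.0002
grasp_force: 0.0
```

```bash
python3 -m jog '[[-0.03,0.0053,0,0,0],[-0.03,0.0053,0,0,0],[0,0,-0.03,0,0],[0,0,0,0,0]]'
python3 hasp.py
```

```text
clock: 21.32
eef_pos: [0.3985, -0.0222, 0.0143]
tool_rot: [-3.14, -0.004, 2.964]
force: [0.7, -0.1, 0.6]
gripper_width: 0.0002
grasp_force: 0.0
side gold 64
  z 24 x [-78.2 -69.7 -40.3] y [ 1.8 16.9] 10
  z 32 x [-77.3 -56.8 -41.7] y [-6.1 10.8] 15
  z 40 x [-59.9 -43.7 -41.2] y [-5.2 11.8] 9
  z 48 x [-59.3 -55.6 -53.9] y [-6.2 11. ] 6
  z 56 x [-54.4 -52.1 -47. ] y [-7.4 15. ] 9
  z 64 x [-47.6 -42.3 -41.2] y [-12.9  13.8] 13
  lid plane [-4.0000e-03 -2.0000e-03  6.8096e+01] 410
wrist gold 191
  z 24 x [-79.5 -70.8 -69.1] y [-4.8  0.4] 105
  z 32 x [-79.  -76.2 -69.9] y [-4.7  0.4] 85
scene gold 75
  z 24 x [-78.5 -73.3 -69.7] y [-10.7  12.5] 16
  z 32 x [-88.6 -74.  -65.4] y [-12.4  11.3] 14
  z 48 x [-57.5 -55.8 -54.1] y [-8.3  7.8] 6
  z 56 x [-54.6 -51.7 -44.6] y [-10.8   6.5] 6
  z 64 x [-49.4 -45.8 -41.9] y [-13.1  12.6] 30
  lid plane [-3.0000e-03  2.0000e-03  6.8121e+01] 2832
```

```bash
python3 -m jog '[[0.02,-0.0035,0,0,0],[0.02,-0.0035,0,0,0],[0.016,-0.003,0,0,0],[0.016,-0.003,0,0,0],[0.012,-0.002,0,0,0],[0.008,-0.0014,0,0,0],[0,0,0,0,0]]'
```

```text
clock: 22.05
eef_pos: [0.4473, -0.0301, 0.0156]
tool_rot: [-3.141, -0.0, 2.965]
force: [-0.3, 0.2, -1.2]
gripper_width: 0.0
grasp_force: 0.0
```

```bash
python3 -m jog '[[0.004,-0.0007,0,0,0],[0.004,-0.0007,0,0,0],[0,0,0,0,0]]'
python3 -m jog '[[0.004,-0.0007,0,0,0],[0.002,-0.0003,0,0,0],[0,0,0,0,0]]'
```

```text
clock: 22.3
eef_pos: [0.4495, -0.0307, 0.0155]
tool_rot: [-3.141, -0.002, 2.965]
force: [-3.6, 1.6, 0.2]
gripper_width: 0.0006
grasp_force: 2.0
clock: 22.55
eef_pos: [0.4498, -0.0308, 0.0153]
tool_rot: [-3.141, -0.007, 2.964]
force: [-13.3, 6.9, 10.2]
gripper_width: -0.0004
grasp_force: 8.1
```

```bash
python3 -m jog '[[-0.03,0.0053,0,0,0],[-0.05,0.009,0,0,0],[-0.05,0.009,0.03,0,0],[0,0,0.07,0,0],[0,0,0.07,0,0],[0,0,0.06,0,0],[0,0,0,0,0],[0,0,0,0,0]]'
python3 hasp.py
python3 - <<'E'
from h import *
a=load('side')[0][130:220,300:420]; b=load('wrist')[0]
o=np.vstack([cv2.resize(a,(400,300),interpolation=cv2.INTER_CUBIC),cv2.resize(b,(400,250))])
cv2.imwrite('pics/final.png',o[:,:,::-1])
E
```

```text
clock: 23.22
eef_pos: [0.3906, -0.0188, 0.1331]
tool_rot: [3.139, 0.006, 2.966]
force: [0.2, -0.9, -0.8]
gripper_width: -0.0001
grasp_force: 0.0
side gold 59
  z 16 x [-56.1 -52.7 -46.8] y [-9.9 16.1] 10
  z 24 x [-53.  -49.8 -40.6] y [-5.8 14.4] 9
  z 32 x [-52.5 -45.7 -44.5] y [-4.3 14.9] 7
  z 40 x [-51.5 -47.6 -42.4] y [-0.5 13. ] 7
  z 48 x [-52.4 -49.4 -47.5] y [ 1.6 11.5] 5
  z 56 x [-50.1 -48.6 -46.7] y [ 2.7 15.3] 4
  z 64 x [-51.7 -43.2 -40.7] y [-13.2  13.6] 17
  lid plane [ 0.0000e+00 -2.0000e-03  6.8095e+01] 414
wrist gold 0
  lid plane [ 0.     0.    67.941] 495
scene gold 45
  z 16 x [-55.4 -53.7 -52.6] y [-10.1  -1.6] 4
  z 56 x [-49.4 -46.2 -46.1] y [-11.9  13.5] 3
  z 64 x [-48.8 -45.9 -41.6] y [-13.7  10.9] 36
  lid plane [-5.000e-03  1.000e-03  6.808e+01] 2829
```

View pics/final.png

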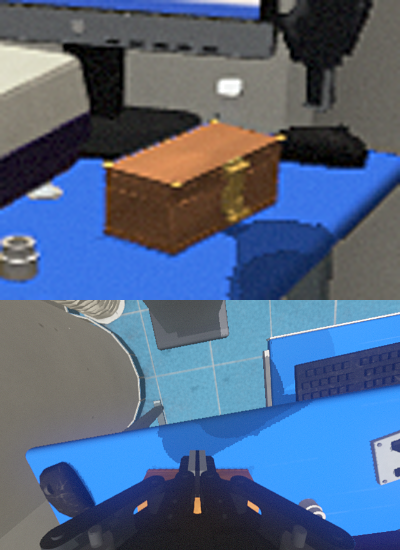

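The lid is flat at z = 68 mm. The hasp hangs straight down over the staple, with its bar outer face at x ≈ −56, z ≈ 16 (its home position). The gripper is clear.

```bash
python3 -c "
from cell import ctrl
print(ctrl.finish_job())"
```

```text
the job is handed in; nothing more can be done
None
```

The V-block is seated in its pocket with the groove running side to side, the lid is closed and the hasp is fully home; I handed the job in after about 23 s on the robot's clock.

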